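# Stack cleaned control-unit covers from the parts tray into the notched carrier

## Robot

A 6-joint arm with a two-finger parallel gripper is mounted at the origin on the work surface. World frame = base frame: x ahead of the robot, y to its left, z up, the work surface at z = 0. Lengths are in m, angles in rad, forces in N, time in s.
With the tool pointing down it reaches from about 0.35 to 0.775 m from the base axis. Payload 5.5 kg.
Tool frame: the origin (TCP) lies at the very end of the fingers, on their centre line; the grasp point (between the pads) lies 19 mm behind it; z points along the fingers, y is the line along which they close (so a half turn about z gives the same grasp; the last joint's range is limited). The gripper opens to 85 mm and grips with 20 to 120 N. Pads are 22 mm wide; open, the fingers measure 114 mm over their backs; the gripper's body (76 mm by 85 mm) begins 54 mm behind the grasp point. The pads swing forward as they close: fully open they stand 13 mm farther back than shut.
Start: joints at [1.01, 0.313, 0.046, 1.304, 0, 1.431], TCP at [0.235, 0.525, 0.231] pointing down, gripper open.
Joint ranges: [-2.76, 2.76], [-0.86, 1.69], [-1.03, 1.26], [-2.2, 2.34], [-1.47, 1.5], [-3.14, 3.14]. Speed limits (rad/s): [2.57, 2.57, 3.14, 3.14, 3.14, 3.14].

## Interface

Orientations are given as a unit quaternion [w, x, y, z].
In Python, from workcell import env gives the robot as it stands. The module is installed in compiled form; this text tells all that it offers.
- The arm moves only by the tool jog_arm, never from a script. Its arguments are lists of equal length, an entry for each row: "gripper": the opening, from 0 (shut) to 1 (fully open); "offset": the shift along the world's x, y, z in cm, a list of three; "twist": the turn about the world's z in degrees. In form: {"gripper": [gripper, ...], "offset": [[dx, dy, dz], ...], "twist": [twist, ...]}. A call has exactly 8 rows; each row is the pose to reach, as a shift and turn from the pose commanded when the call began; what a row does not reach only later rows make up. A row lasts 1/8 s, in which the tool goes at most 62.5 mm and 10.7 degrees, less where a joint would pass 70% of its speed; a pose out of reach is approached as far as the arm can. A call with a gripper value outside its range is refused whole. The fingers move at their own pace and stop on an object; "squeeze" is the grip in N (left out, the last holds). Time passes only in rows, so rows that repeat a pose let the fingers close, or fill a call up. It gives the time, the measured TCP pose, the force, the opening and the grip force at its end, in the units of the state.
- env.get_state(): the state, without advancing time (a new reading comes with each control period).
- env.read_camera(name): name is "scene" or "side" or "wrist"; returns a dict with "image" (384x512x3 uint8, red, green, blue), "z_map" (384x512 float32, m along the optical axis (not along the pixel's ray), 0 where there is no reading), "fovy" (degrees; the focal length in pixels is half the picture's height over the tangent of half this angle, whatever the lens; pixels are square), "cx", "cy" (the principal point, pixels), "cam_to_world" (4x4, takes a point from camera to world coordinates). Camera axes: x right, y up, looking along -z (the intrinsics and any distortion apply to the point x, -y, -z); pixel columns grow to the right and rows downward; lengths in m; the calibration is good to about 2 mm. A picture is of the moment at which its call begins.
- env.hand_in(): hands the job in; it is judged then, once.
The state is a dict: "clock": time; "joint_pos": joint angles; "qvel": joint speeds; "tau": joint torques, N m; "tcp_pos": TCP position; "orientation": TCP orientation; "wrist_force": force on the tool from outside, world axes, zero at the start; "ft_torque": the same for the moment, N m; "finger_gap": finger opening in m; "grip_force": force on a finger pad.
Only numpy, scipy, OpenCV 4.12 (cv2) and the standard library are available. Lean on these libraries where they do the work, as an engineer would, in place of code of your own. Each camera call takes 0.05 s, during which the arm holds its last target. There are 200 camera calls.

## Task

The carrier's stop is still set for shorter covers: lift it and set it back into its outermost notch to make room. Then lift every control-unit cover out of the parts tray and stack them all squarely in one pile in the carrier, lengthwise between the rails and close to the end wall. Finally lift the stop again and drop it fully into the notch that leaves the pile just held between stop and end wall, without disturbing the other things on the bench.

Things in the scene. Friction and masses are not known exactly. Their poses are not given: they have to be found in the camera images.
- tray: black parts tray, fixed, 190 (x) by 376 (y) by 26 mm high, origin at the centre of its underside. Six pockets 79 by 113 mm (covers have 1.5 mm play all round), floor 4 mm above the bench, centred at x = +-41.5, y = 0, +-117 mm; flat tops of covers lie 4 mm above the rim. Some pockets may be empty. Tray and carrier stand left and right, either way round
- cover1_center (a point): aluminium control-unit cover, one of up to five alike (None: absent or held). Body 76 (x) by 110 (y) by 26 mm, hollow below (walls 5, skin 4, hollow 22 mm deep), about 0.2 kg. In the middle of its flat top a solid dome, 22 (x) by 60 (y) by 20 mm high: the only grip while in the tray. This point: cover's centre, 23 mm above its underside, 3 mm below the flat top; z up
- cover2_center (a point): a second cover, the same. Stacked covers rest rim on flat top with the lower dome standing loosely inside the upper hollow, so each cover adds 26 mm to the pile and nothing but hand placing keeps the upper ones square. Point at its centre, 23 mm above its underside
- cover3_center (a point): another cover, the same; point at its centre, 23 mm above its underside
- cover4_center (a point): another cover, the same; point at its centre, 23 mm above its underside
- cover5_center (a point): another cover, the same; point at its centre, 23 mm above its underside
- cover6_center (a point): another cover, the same; point at its centre, 23 mm above its underside
- carrier: grey stack carrier, fixed, 120 (x) by 270 (y) mm, origin at the centre of its underside, bed 8 mm thick. End wall across its +y end: inner face at y = +127, top 80 mm above the bench. Two steel rails along y, inner faces at x = +-43, 12 mm wide, 26 mm high beside the pile; from y = +16.5 to -135 mm they have teeth up to 38 mm high, with notches between
- bay (a point): centre of the pile's place, on the carrier's bed 8 mm above the bench, at carrier x = 0, y = +68 mm, axes as the carrier's. Covers are piled centred here with their 110 mm length along y; play 5 mm to each rail, 4 mm to the end wall
- notch1 (a point): mid-way between the rails at the first pair of notches (nearest the end wall), at carrier y = -18, 26 mm above the bench (the notches' floor), axes as the carrier's. Four pairs of notches, 11 mm wide and 12 mm deep, at carrier y = -18, -48, -78, -108. With the stop's lug in them its face is 88, 118, 148, 178 mm from the end wall
- stop_tab (a point): loose steel stop, 0.2 kg; the point is in its black upright tab, the grip: 50 (x) by 10 mm thick (y), top 12 mm above the point. The stop's 110 by 70 by 6 mm plate (underside 36 mm below the point) slides on the teeth; right under the tab a lug, 8 mm thick, hangs 11 mm lower into the notches. Seated: point 74 mm above the bench at the notch's y. Starts in notch 1. Lift it 12 mm or more to move it
- stop_face (a point): middle of the stop's face towards the pile (+y), 57 mm from the tab's middle plane, 36 mm below stop_tab's point. The face plate is 80 mm wide and 6 mm thick, hangs between the rails and reaches from 27 mm below to 26 mm above the plate's underside; axes as the stop's
- flasher: black flash programmer box, 95 by 150 by 34 mm, not part of the job: leave it where it is. Origin at its underside.
- meter: yellow multimeter, 155 by 80 by 36 mm, not part of the job: leave it where it is. Origin at its underside.
- ironstand: soldering iron stand, dark foot 90 by 130 by 30 mm with a metal cup, 80 mm high, not part of the job: leave it where it is. Origin at its underside.
- driver: screwdriver lying on the bench, not part of the job: leave it where it is. Origin at its underside.
Mind the look-alikes: they are no part of the job. Leave any purple look-alike of the part that bears cover2_center alone.

How it is judged:
On the way, in this order (a step that is already met when the one before it is completed fails the run):
1. the stop sits fully in its outermost notch (y of stop_tab in the frame of carrier between -0.112 and -0.104 m and z of stop_tab in the frame of carrier between 0.071 and 0.077 m and x of stop_tab in the frame of carrier between -0.008 and 0.008 m and angle between stop_tab's own z axis and vertical below 0.06 rad), for 0.2 s.
2. all covers are piled squarely in the carrier (x of cover1_center in the frame of bay between -0.007 and 0.007 m and y of cover1_center in the frame of bay between -0.007 and 0.007 m and z of cover1_center in the frame of bay between 0.018 and 0.135 m and angle between each of cover1_center, cover2_center, cover3_center, cover4_center, cover5_center, cover6_center's own z axis and vertical below 0.06 rad and angle between the y axis of each of cover1_center, cover2_center, cover3_center, cover4_center, cover5_center, cover6_center and the y axis of carrier, either way round below 0.09 rad and x of cover2_center in the frame of bay between -0.007 and 0.007 m and y of cover2_center in the frame of bay between -0.007 and 0.007 m and z of cover2_center in the frame of bay between 0.018 and 0.135 m and x of cover3_center in the frame of bay between -0.007 and 0.007 m and y of cover3_center in the frame of bay between -0.007 and 0.007 m and z of cover3_center in the frame of bay between 0.018 and 0.135 m and x of cover4_center in the frame of bay between -0.007 and 0.007 m and y of cover4_center in the frame of bay between -0.007 and 0.007 m and z of cover4_center in the frame of bay between 0.018 and 0.135 m and x of cover5_center in the frame of bay between -0.007 and 0.007 m and y of cover5_center in the frame of bay between -0.007 and 0.007 m and z of cover5_center in the frame of bay between 0.018 and 0.135 m and x of cover6_center in the frame of bay between -0.007 and 0.007 m and y of cover6_center in the frame of bay between -0.007 and 0.007 m and z of cover6_center in the frame of bay between 0.018 and 0.135 m), for 0.2 s.
At the end, for the whole second after the job is handed in: Every cover lies flat (within 0.06 rad) in one pile in the carrier, centred within 7 mm of the bay's centre lengthwise and crosswise and turned less than 0.09 rad from the carrier; the stop sits level and fully down (3 mm) in the second notch from the end wall (118 mm setting) (all of step 2 and y of stop_tab in the frame of carrier between -0.052 and -0.044 m and z of stop_tab in the frame of carrier between 0.071 and 0.077 m and x of stop_tab in the frame of carrier between -0.008 and 0.008 m and angle between stop_tab's own z axis and vertical below 0.06 rad); the robot touches nothing.
It fails at once if the black flash programmer is pushed out of its place (more than 30 mm) (distance of flasher from where it was at the start of the episode above 0.03 m).
It fails at once if the yellow multimeter is pushed out of its place (more than 30 mm) (distance of meter from where it was at the start of the episode above 0.03 m).
It fails at once if the soldering iron stand is pushed out of its place (more than 30 mm) (distance of ironstand from where it was at the start of the episode above 0.03 m).
It fails at once if the screwdriver is pushed out of its place (more than 30 mm) (distance of driver from where it was at the start of the episode above 0.03 m).
Of cover1, cover2, cover3, cover4, cover5, cover6 only 3 to 5 are there at a start; the rules pass over those that are not, and their reading is None.
At some moment in a run one of cover1, cover2, cover3, cover4, cover5, cover6 may be knocked a few centimetres aside while the robot is not near it.
Once in a run the grip may slacken for a moment while it holds something.
It also fails if it takes over 210 s, if anything falls off the work surface, if the arm or the gripper's body presses on something with over 40 N, if the wrist force passes 120 N, or if a joint passes its speed limit or range.

## Working session

There is one attempt and no reset: what is moved stays moved. The work goes in short steps, Python scripts to look and compute and a tool call to move; the robot and the scene stay as the last step left them, time stands still between calls to the robot, and variables do not carry over. Pictures are saved under pics/ and viewed, at most 14 in all, crops included, and the job is handed in when it is done.

Besides the shell and the picture viewer there is one more tool, called as name(argument=value, ...), one argument or row to a line, values as JSON. jog_arm: Moves the arm, as the interface text tells. Its arguments: {"type":"object","properties":{"gripper":{"type":"array"},"offset":{"type":"array"},"twist":{"type":"array"},"squeeze":{"type":"number"}},"required":["gripper","offset","twist"]}

```bash
mkdir -p pics; cat > h.py <<'E'
import numpy as np, cv2
from workcell import env
def cam(n):
    c=env.read_camera(n); return c
def save(c,name): cv2.imwrite('pics/'+name,c['image'][:,:,::-1])
def world(c):
    z=c['z_map'];h,w=z.shape;f=h/2/np.tan(np.radians(c['fovy'])/2)
    u,v=np.meshgrid(np.arange(w),np.arange(h))
    P=np.stack([(u-c['cx'])/f*z,-(v-c['cy'])/f*z,-z,np.ones_like(z)],-1)@c['cam_to_world'].T
    P=P[...,:3].copy();P[z<=0]=np.nan
    return P
E
python3 - <<'E'
from h import *
for n in ['scene','side','wrist']:
    c=cam(n);save(c,n+'0.png');print(n,[k for k in c],c['fovy'],c['cx'],c['cy'],c['cam_to_world'].round(3).tolist(),(c['z_map']==0).mean())
print(env.get_state())
E
```

```text
scene ['image', 'z_map', 'fovy', 'cx', 'cy', 'cam_to_world'] 53.660116264837086 258.2894309328927 183.74247451621778 [[-0.659, -0.616, 0.432, 1.095], [0.752, -0.529, 0.393, 0.506], [-0.014, 0.583, 0.812, 1.132], [0.0, 0.0, 0.0, 1.0]] 0.0038045247395833335
side ['image', 'z_map', 'fovy', 'cx', 'cy', 'cam_to_world'] 43.44749450355434 255.13111112317029 188.63962024635805 [[-0.994, 0.079, -0.073, 0.424], [-0.107, -0.661, 0.743, 1.189], [0.01, 0.747, 0.665, 1.149], [0.0, 0.0, 0.0, 1.0]] 0.0040740966796875
wrist ['image', 'z_map', 'fovy', 'cx', 'cy', 'cam_to_world'] 65.83418363385212 256.100200204621 190.1045556473811 [[0.408, -0.88, -0.244, 0.174], [0.913, 0.393, 0.111, 0.552], [-0.002, -0.268, 0.963, 0.373], [0.0, 0.0, 0.0, 1.0]] 0.0039825439453125
{'clock': 0.15, 'joint_pos': array([ 1.01041478e+00,  3.13851833e-01,  4.52106858e-02,  1.30360950e+00,
       -5.39287476e-06,  1.43118238e+00]), 'qvel': array([-0.00158281, -0.00137147,  0.00175821, -0.00029657, -0.00011047,
        0.00012661]), 'tau': array([ 2.43294169e-03, -4.81065309e+01,  2.98816305e+01,  1.39222242e-02,
       -1.76341832e-04, -5.53087943e-05]), 'tcp_pos': array([0.23466743, 0.5244949 , 0.23058814]), 'orientation': array([-2.46808021e-04,  2.08835198e-01,  9.77950577e-01, -6.84002026e-04]), 'wrist_force': array([-0.35350302,  0.23196225, -0.49057424]), 'ft_torque': array([-0.00397934,  0.03911749,  0.02745664]), 'grip_force': 0.0, 'finger_gap': 0.08512708291466808}
```

View pics/scene0.png

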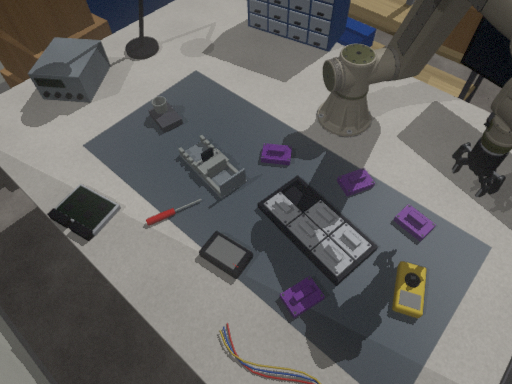

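View pics/side0.png

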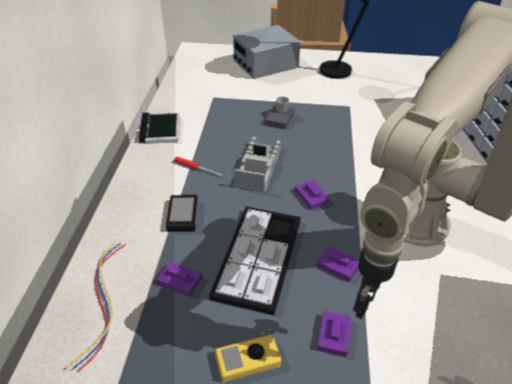

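The scene view shows the tray at about (316,227) with five aluminium covers and one empty pocket, at (297,190). The carrier is at (212,165), with the stop's black tab at (207,154). The look-alikes are purple, at (277,155), (356,181), (414,222) and (302,296). The grey box at (70,70) and the flasher at (226,253) are not part of the job.

In the side view the tray is at (257,255), the carrier at (258,165), and the black tab at (261,148).

Next I'll build a top-down map from depth to measure tray and carrier.

```bash
cat >> h.py <<'E'
def cloud(names=('scene','side')):
    A=[];C=[]
    for n in names:
        c=cam(n);p=world(c).reshape(-1,3);k=np.isfinite(p[:,0]);A.append(p[k]);C.append(c['image'].reshape(-1,3)[k])
    return np.vstack(A),np.vstack(C).astype(int)
def rect(P):
    (c,s,a)=cv2.minAreaRect(P[:,:2].astype(np.float32)*1000); return np.round(c,1),np.round(s,1),round(a,2)
E
python3 - <<'E'
from h import *
for n in ['scene','side']:
    P,C=cloud((n,))
    m=(P[:,0]>.25)&(P[:,0]<.75)&(abs(P[:,1])<.6)
    P=P[m];C=C[m];np.savez(n,P=P,C=C)
    sp=C.max(1)-C.min(1);v=C.max(1)
    t=P[(P[:,2]<.01)];print(n,'bench z',np.median(t[:,2]),t[:,2].std())
    # ortho image 2mm/px: rows=x from .75 down, cols = y from .5
    im=np.zeros((300,600,3),np.uint8);o=np.argsort(P[:,2])
    u=((.6-P[o,1])/.002).astype(int);w=((.75-P[o,0])/.002).astype(int)
    ok=(w>=0)&(w<250)
    im[w[ok],u[ok]]=C[o][ok]
    cv2.imwrite('pics/ortho_%s.png'%n,cv2.dilate(im,np.ones((2,2)))[:,:,::-1])
a=cv2.imread('pics/ortho_scene.png')[:250];b=cv2.imread('pics/ortho_side.png')[:250]
cv2.imwrite('pics/ortho.png',np.vstack([a,b]))
E
```

```text
scene bench z 0.0021442787842853583 0.0024690239017806878
side bench z -0.00028134101331833694 0.0028322163065719074
```

View pics/ortho.png

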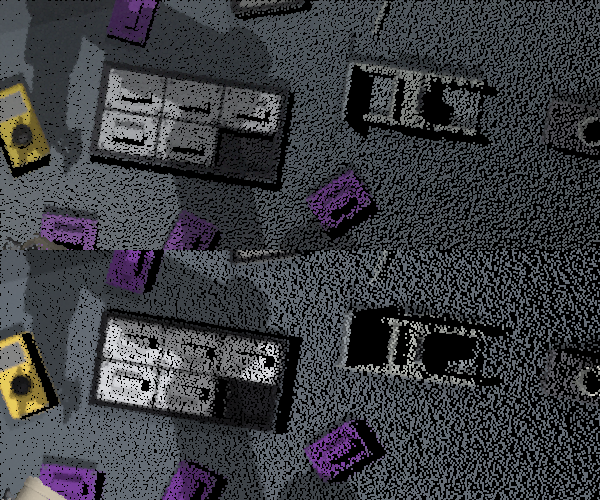

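```bash
python3 - <<'E'
from h import *
for n in ['scene','side']:
    d=np.load(n+'.npz');P=d['P'];C=d['C'];z=P[:,2]
    sp=C.max(1)-C.min(1)
    near=(P[:,0]>.37)&(P[:,0]<.63)&(P[:,1]>.0)&(P[:,1]<.44)&(sp<40)
    t=P[near&(z>.015)&(z<.06)]
    print(n,'tray',rect(t))
    # aluminium dome tops
    hh=np.histogram(z[near],bins=np.arange(.0,.07,.004))[0];print(hh)
    dm=near&(z>.044)
    im=np.zeros((160,240),np.uint8);
    u=((.44-P[dm,1])/.002).astype(int);w=((.65-P[dm,0])/.002).astype(int);im[w,u]=255
    im=cv2.morphologyEx(im,cv2.MORPH_CLOSE,np.ones((5,5)))
    k,L=cv2.connectedComponents(im)
    Q=P[dm]
    for i in range(1,k):
        s=L[w,u]==i
        if s.sum()>20: print(' dome',rect(Q[s]),Q[s].mean(0).round(4),s.sum())
    car=(P[:,0]>.42)&(P[:,0]<.67)&(P[:,1]>-.42)&(P[:,1]<-.06)&(sp<40)
    print(np.histogram(z[car],bins=np.arange(0,.1,.004))[0])
    for lo,hi in [(.012,.1),(.03,.045),(.073,.081),(.082,.1)]:
        q=P[car&(z>lo)&(z<hi)]
        if len(q)>5: print(' car',lo,hi,len(q),rect(q),q.mean(0).round(4))
E
```

```text
scene tray (array([506.4, 221.6]), array([377.5, 193.8]), 80.97)
[1881  840  157   80   95  245 1089 2030 1057  104   53  105  328  186
    7    0    0]
 dome (array([565.7, 330.9]), array([60.6, 24.9]), 82.15) [0.5676 0.3315 0.0505] 141
 dome (array([547.9, 216. ]), array([59.4, 23.5]), 80.7) [0.5494 0.2174 0.0507] 125
 dome (array([530.1, 100.9]), array([59.2, 21.4]), 81.45) [0.5312 0.1013 0.0502] 108
 dome (array([484.6, 344.9]), array([58.1, 23.4]), 81.29) [0.4854 0.3451 0.0508] 132
 dome (array([467.2, 227.9]), array([60.1, 24.3]), 82.2) [0.4675 0.2296 0.0504] 120
[1704  783  354  160   59   64  124  114   66   92  141  222   83   41
   44   39   54   33   28   47   46   29   11    0]
 car 0.012 0.1 1497 (array([ 554.8, -222.8]), array([273.9, 117.4]), 81.95) [ 0.563  -0.1931  0.0423]
 car 0.03 0.045 408 (array([ 553.5, -222.6]), array([273.6, 111.6]), 81.81) [ 0.5593 -0.2224  0.0386]
 car 0.073 0.081 86 (array([ 558.6, -163.7]), array([156.4, 108.9]), 79.89) [ 0.569  -0.1265  0.0777]
 car 0.082 0.1 65 (array([ 565.7, -167.6]), array([161.3,  94.9]), 82.34) [ 0.5601 -0.1786  0.0
[... 385 characters left out ...]
[0.5295 0.1031 0.0488] 92
 dome (array([483.5, 347.1]), array([61.5, 22.1]), 80.46) [0.4834 0.3487 0.0486] 139
 dome (array([465.7, 230. ]), array([64.4, 21.7]), 80.47) [0.4654 0.2316 0.0488] 111
[784 268 109  70  52  84  95  80  96 104 159 109  62  54  57  61  53  39
  51  44  32  17   1   0]
 car 0.012 0.1 1320 (array([ 550.6, -223.2]), array([290.2, 117.5]), 82.14) [ 0.5559 -0.1736  0.0441]
 car 0.03 0.045 432 (array([ 552.1, -220.8]), array([280.8, 113. ]), 82.78) [ 0.5532 -0.207   0.0385]
 car 0.073 0.081 97 (array([ 560.2, -165.3]), array([166.1, 108.9]), 80.13) [ 0.5639 -0.1295  0.0768]
 car 0.082 0.1 32 (array([ 572. , -165.8]), array([162.3,  67.2]), 80.09) [ 0.5574 -0.2097  0.0847]
```

jog_arm(
  gripper=[0.5,0.5,0.5,0.5,0.5,0.5,0.5,0.5],
  offset=[
    [2,-4.8,0.2],
    [4,-9.6,0.4],
    [6,-14.4,0.6],
    [8,-19.2,0.8],
    [10,-24,1],
    [12,-28.8,1.2],
    [14,-33.6,1.4],
    [15.8,-38.2,1.5],
  ],
  twist=[1,2,3,4,5,6,7,8],
)

```text
clock: 1.25
tcp_pos: [0.3934, 0.1412, 0.2466]
orientation: [0.0, 0.14, 0.99, 0.0]
wrist_force: [1.7, 0.1, 0.2]
finger_gap: 0.0427
grip_force: 0.0
```

jog_arm(
  gripper=[0.5,0.5,0.5,0.5,0.5,0.5,0.5,0.5],
  offset=[
    [2,-4.8,0],
    [4,-9.6,0],
    [6,-14.4,0],
    [8,-19.2,0],
    [10,-24,0],
    [12,-28.8,0],
    [14,-33.6,0],
    [15.8,-38.2,0],
  ],
  twist=[1,2,3,4,5,6,7,8],
)

```text
clock: 2.25
tcp_pos: [0.5514, -0.2409, 0.2461]
orientation: [0.0, 0.071, 0.998, 0.0]
wrist_force: [0.1, 0.3, 1.2]
finger_gap: 0.0428
grip_force: 0.0
```

```bash
python3 - <<'E'
from h import *
c=cam('wrist');save(c,'w1.png');P=world(c);np.savez('w1',P=P,C=c['image']);
s=env.get_state();print(s['clock'],s['tcp_pos'],s['orientation'],s['joint_pos'].round(2))
print(np.round(P[::48,::64,:2]*1000).tolist() and '')
E
```

```text
2.3 [ 0.55321914 -0.246634    0.24491151] [ 7.60238983e-04  7.21823336e-02  9.97389773e-01 -1.66513099e-03] [-0.55  0.37  0.16  1.36 -0.   -0.41]
```

View pics/w1.png

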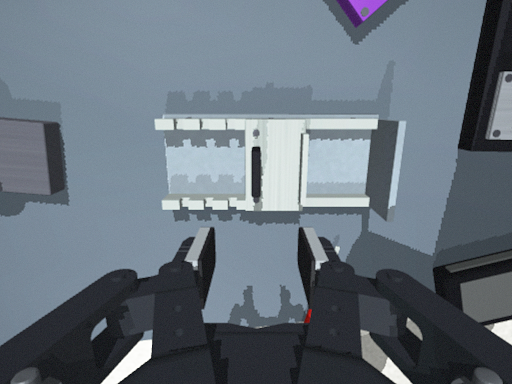

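```bash
python3 - <<'E'
from h import *
d=np.load('w1.npz');P=d['P'];C=d['C'].astype(int);v=C.max(2)
roi=np.zeros(v.shape,bool);roi[100:225,140:420]=1
z=P[...,2]
bench=P[60:90,100:300,2];print('bench',np.nanmedian(bench),np.nanstd(bench))
print(np.histogram(z[roi],bins=np.arange(0,.1,.004))[0])
for lo,hi in [(.02,.048),(.033,.048),(.02,.031),(.072,.084)]:
    q=P[roi&(z>lo)&(z<hi)&(v>120)];print(lo,hi,len(q),rect(q))
m=roi&(v<60);m[:, :240]=0;m[:,275:]=0
n,L,st,ce=cv2.connectedComponentsWithStats(m.astype(np.uint8));i=1+st[1:,4].argmax();q=P[(L==i)]
print('tab',st[i],ce[i],np.nanmedian(q,0),rect(q[q[:,2]>.078]),np.nanmax(q[:,2]))
E
```

```text
bench 0.0007902337390217617 0.0008197445312752351
[10676  3890  6102   222   213   211  1971   226   293  1299  1932  2933
   182   187   184   341   395   173   173   448   456   415     0     0]
0.02 0.048 7923 (array([ 554.5, -223.9]), array([268.5, 110.6]), 81.92)
0.033 0.048 5815 (array([ 554.4, -226.8]), array([262.8, 109.8]), 81.86)
0.02 0.031 2056 (array([ 554.5, -224.1]), array([265.3, 110.6]), 81.91)
0.072 0.084 806 (array([ 577.1, -154.2]), array([107.3, 151. ]), 4.0)
tab [252 147   8  51 398] [255.51256281 171.61055276] [ 0.54886308 -0.24089433  0.08597163] (array([ 552.1, -241.4]), array([ 7.5, 49.5]), 82.02) 0.08794702439378499
```

jog_arm(
  gripper=[0.5,0.5,0.5,0.5,0.5,0.5,0.5,0.5],
  offset=[
    [0.1,-0.2,-4],
    [0.1,-0.2,-8],
    [0.1,-0.2,-12],
    [0.1,-0.2,-14],
    [0.1,-0.2,-14],
    [0.1,-0.2,-14],
    [0.1,-0.2,-14],
    [0.1,-0.2,-14],
  ],
  twist=[0,0,0,0,0,0,0,0],
)

```text
clock: 3.3
tcp_pos: [0.5525, -0.2415, 0.1075]
orientation: [0.001, 0.071, 0.997, -0.0]
wrist_force: [-0.5, -0.9, -0.7]
finger_gap: 0.0428
grip_force: 0.0
```

```bash
python3 - <<'E'
from h import *
s=env.get_state();print(s['clock'],s['tcp_pos'],s['orientation'])
c=cam('wrist')
s=env.get_state();print(s['clock'],s['tcp_pos'],s['orientation']);P=world(c);v=c['image'].max(2)
save(c,'w2.png')
m=(v<60)&(P[...,2]>.08)&(P[...,2]<.1)&(abs(P[...,0]-.552)<.05)&(abs(P[...,1]+.241)<.03)
q=P[m];print(len(q),rect(q),q.mean(0))
E
```

```text
3.3 [ 0.55254613 -0.24147928  0.10748341] [ 9.13530965e-04  7.07008331e-02  9.97497058e-01 -4.19558288e-04]
3.35 [ 0.55236123 -0.24140083  0.10721303] [ 6.81963791e-04  7.07124213e-02  9.97496461e-01 -3.14517072e-04]
1204 (array([ 551.6, -241. ]), array([ 9.3, 49.2]), 82.38) [ 0.54991456 -0.24085909  0.08585873]
```

View pics/w2.png

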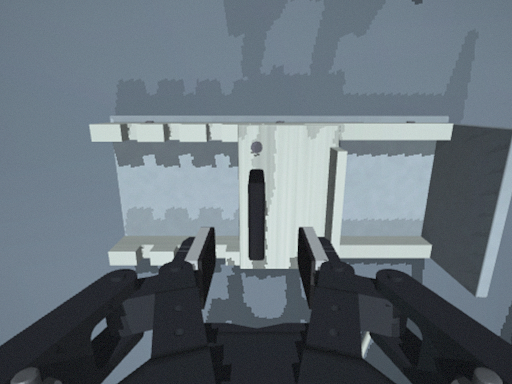

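The tab stands at (257,215), centred between the fingers at (205,255) and (312,255). I'll go down and grip it.

jog_arm(
  gripper=[0.5,0.5,0.5,0.5,0.2,0,0,0],
  offset=[
    [0,0,-3],
    [0,0,-5.2],
    [0,0,-5.2],
    [0,0,-5.2],
    [0,0,-5.2],
    [0,0,-5.2],
    [0,0,-5.2],
    [0,0,-5.2],
  ],
  twist=[0,0,0,0,0,0,0,0],
  squeeze=60,
)

```text
clock: 4.35
tcp_pos: [0.5527, -0.2417, 0.0555]
orientation: [0.001, 0.071, 0.997, -0.001]
wrist_force: [-0.1, -0.7, 5.7]
finger_gap: 0.0089
grip_force: 59.5
```

jog_arm(
  gripper=[0,0,0,0,0,0,0,0],
  offset=[
    [0,0,0],
    [0,0,0],
    [0,0,1],
    [0,0,2],
    [0,0,3],
    [0,0,3],
    [0,0,3],
    [0,0,3],
  ],
  twist=[0,0,0,0,0,0,0,0],
)

```text
clock: 5.35
tcp_pos: [0.5516, -0.2409, 0.0838]
orientation: [-0.0, 0.071, 0.997, 0.0]
wrist_force: [0.5, 0.3, -1.4]
finger_gap: 0.0093
grip_force: 58.4
```

jog_arm(
  gripper=[0,0,0,0,0,0,0,0],
  offset=[
    [-0.3,-2.2,0],
    [-0.6,-4.5,0],
    [-0.9,-6.7,0],
    [-1.27,-8.91,0],
    [-1.27,-8.91,0],
    [-1.27,-8.91,0],
    [-1.27,-8.91,-0.8],
    [-1.27,-8.91,-1.4],
  ],
  twist=[0,0,0,0,0,0,0,0],
)

```text
clock: 6.35
tcp_pos: [0.5391, -0.3294, 0.0696]
orientation: [-0.0, 0.07, 0.998, 0.0]
wrist_force: [0.5, 0.0, -1.5]
finger_gap: 0.009
grip_force: 58.7
```

```bash
python3 - <<'E'
from h import *
s=env.get_state();print(s['clock'],s['tcp_pos'],s['wrist_force'],s['finger_gap'])
c=cam('scene');save(c,'s2.png')
im=c['image'][120:210,160:260];cv2.imwrite('pics/s2c.png',cv2.resize(im,None,fx=6,fy=6)[:,:,::-1])
E
```

```text
6.35 [ 0.53914119 -0.32935566  0.06961186] [ 0.52262295  0.00570601 -1.48497619] 0.009045872564097052
```

View pics/s2c.png

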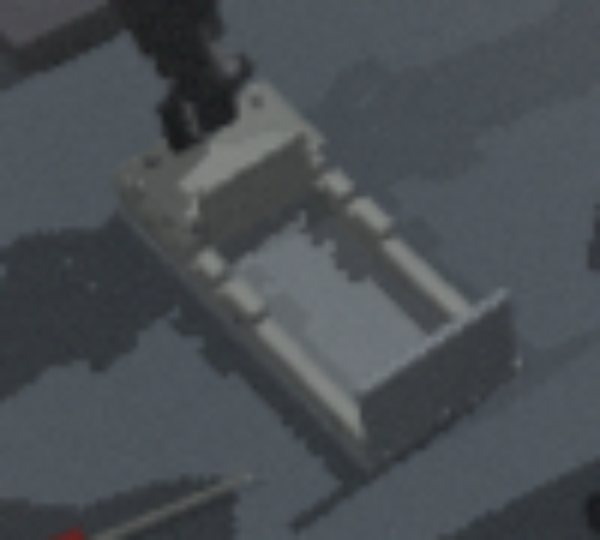

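The stop hangs level over the outer end of the rails, its face plate at (250,190) in the crop. I'll lower it gently.

jog_arm(
  gripper=[0,0,0,0,0,0,0,0],
  offset=[
    [0,-0.05,-0.3],
    [0,-0.05,-0.6],
    [0,-0.05,-0.9],
    [0,-0.05,-1.2],
    [0,-0.05,-1.4],
    [0,-0.05,-1.4],
    [0,-0.05,-1.4],
    [0,-0.05,-1.4],
  ],
  twist=[0,0,0,0,0,0,0,0],
)

```text
clock: 7.4
tcp_pos: [0.5393, -0.3308, 0.0565]
orientation: [0.0, 0.071, 0.997, -0.0]
wrist_force: [0.2, -0.5, -2.5]
finger_gap: 0.0088
grip_force: 58.7
```

jog_arm(
  gripper=[0,0,0,0.2,0.4,0.4,0.4,0.4],
  offset=[
    [0,0,-0.15],
    [0,0,-0.15],
    [0,0,-0.15],
    [0,0,-0.15],
    [0,0,-0.15],
    [0,0,-0.15],
    [0,0,-0.15],
    [0,0,-0.15],
  ],
  twist=[0,0,0,0,0,0,0,0],
)

```text
clock: 8.4
tcp_pos: [0.5392, -0.3307, 0.0548]
orientation: [-0.0, 0.071, 0.997, 0.0]
wrist_force: [0.0, 0.2, 0.4]
finger_gap: 0.0343
grip_force: 0.0
```

jog_arm(
  gripper=[0.4,0.4,0.4,0.4,0.5,0.5,0.5,0.5],
  offset=[
    [0,0,2],
    [0,0,5],
    [0,0,10],
    [0,0,13],
    [0,0,13],
    [0,0,13],
    [0,0,13],
    [0,0,13],
  ],
  twist=[0,0,0,0,0,0,0,0],
)

```text
clock: 9.4
tcp_pos: [0.5387, -0.3303, 0.1835]
orientation: [-0.001, 0.071, 0.997, 0.001]
wrist_force: [-0.3, 1.1, 0.9]
finger_gap: 0.0428
grip_force: 0.0
```

```bash
cat > see.py <<'E'
from h import *
import sys
s=env.get_state();print(s['clock'],s['tcp_pos'].round(4),s['orientation'].round(4))
Cc=np.array([.5544,-.2236]);a=np.radians(-8.1);R=np.array([[np.cos(a),-np.sin(a)],[np.sin(a),np.cos(a)]])
def tocar(P): return np.column_stack([(P[:,:2]-Cc)@R*1000,P[:,2]*1000])
def stop(n='wrist'):
    c=cam(n);P=world(c);v=c['image'].max(2)
    q=tocar(P.reshape(-1,3));k=(v.ravel()<65)&(q[:,2]>80)&(q[:,2]<92)&(abs(q[:,0])<40)&(q[:,1]<-5)&(q[:,1]>-125)
    q=q[k];print('stop',n,len(q),np.nanmedian(q,0).round(1),np.ptp(q,0) if len(q) else '',rect(q/1000) if len(q) else '')
    return c,P
E
python3 - <<'E'
from see import *
c,P=stop();save(c,'w3.png')
q=tocar(P.reshape(-1,3));k=(c['image'].max(2).ravel()>90)&(abs(q[:,0])<54)&(abs(q[:,1]+85)<50)
print(np.histogram(q[k,2],bins=np.arange(34,72,2)))
for y in range(-130,-50,8):
    print(y,[round(float(np.nanmedian(q[k&(abs(q[:,1]-y)<4)&(abs(q[:,0]-x)<8),2])),1) for x in (-40,-30,30,40)])
E
```

```text
9.4 [ 0.5387 -0.3303  0.1835] [-9.000e-04  7.070e-02  9.975e-01  7.000e-04]
stop wrist 615 [  -3.2 -108.4   86. ] [48.99383608  9.33596227  8.28270541] (array([  -0.7, -108. ]), array([49. ,  9.3]), 0.19)
(array([  21,  183,  281,    3, 2560, 3784,   79,    2,    1,    5,    3,
          6,   34,   43,  270,  327,    3,    0]), array([34, 36, 38, 40, 42, 44, 46, 48, 50, 52, 54, 56, 58, 60, 62, 64, 66,
       68, 70]))
-130 [9.2, 8.3, 8.3, 16.5]
-122 [38.7, 9.1, 42.7, 35.5]
-114 [44.3, 44.3, 44.1, 44.0]
-106 [44.7, 44.4, 85.3, 44.6]
-98 [44.1, 44.1, 44.4, 44.2]
-90 [44.2, 44.2, 44.2, 44.2]
-82 [44.2, 44.2, 44.3, 44.2]
-74 [44.2, 44.2, 44.3, 44.4]
-66 [44.1, 44.2, 44.3, 44.1]
-58 [44.6, 45.4, 45.3, 44.5]
```

jog_arm(
  gripper=[0.5,0.5,0.5,0.5,0.5,0.5,0.5,0.5],
  offset=[
    [-0.1,5,0],
    [-0.2,10,0],
    [-0.3,15,0],
    [-0.4,20,0],
    [-0.5,25,0],
    [-0.6,30,0],
    [-0.7,36,0],
    [-0.8,42,0],
  ],
  twist=[10,20,30,40,50,60,70,80],
)

```text
clock: 10.45
tcp_pos: [0.531, 0.091, 0.1847]
orientation: [0.0, -0.589, 0.808, 0.0]
wrist_force: [0.8, 0.3, -0.3]
finger_gap: 0.0426
grip_force: 0.0
```

jog_arm(
  gripper=[0.5,0.5,0.5,0.5,0.5,0.5,0.5,0.5],
  offset=[
    [0,1,-1],
    [0,1,-3],
    [0,1,-3],
    [0,1,-3],
    [0,1,-3],
    [0,1,-3],
    [0,1,-3],
    [0,1,-3],
  ],
  twist=[9.2,9.2,9.2,9.2,9.2,9.2,9.2,9.2],
)

```text
clock: 11.45
tcp_pos: [0.5313, 0.0992, 0.155]
orientation: [0.0, -0.65, 0.76, -0.0]
wrist_force: [0.3, -0.3, 0.2]
finger_gap: 0.0427
grip_force: 0.0
```

```bash
cat >> see.py <<'E'
def dome(x,y,n='wrist',name=None,z0=.050,r=.045):
    c=cam(n);P=world(c);
    if name: save(c,name)
    C=c['image'].astype(int);sp=C.max(2)-C.min(2)
    k=(abs(P[...,2]-z0)<.004)&(np.hypot(P[...,0]-x,P[...,1]-y)<r)&(sp<40)&(C.max(2)>70)
    n_,L,st,_=cv2.connectedComponentsWithStats(k.astype(np.uint8))
    q=P[L==1+st[1:,4].argmax()] if n_>1 else P[k];t=env.get_state()['tcp_pos']
    print('dome',len(q),rect(q),'z',np.median(q[:,2]).round(4)); 
    o=env.get_state()['orientation'];print('tcp',(t*1000).round(1),'closing',(2*np.degrees(np.arctan2(o[2],o[1]))-90).round(1))
    return c,P
E
python3 - <<'E'
from see import *
c,P=dome(.530,.101,name='w4.png')
E
```

```text
11.45 [0.5313 0.0992 0.155 ] [ 1.000e-04 -6.500e-01  7.599e-01 -0.000e+00]
dome 1667 (array([531.1,  99.9]), array([59.8, 21.6]), 81.72) z 0.05
tcp [531.2  99.2 154.9] closing 171.1
```

View pics/w4.png

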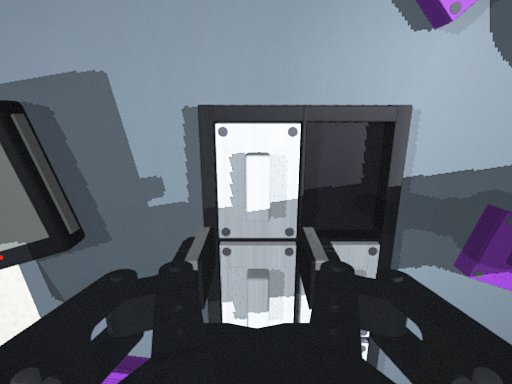

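The crop from the wrist shows the cover's dome at (258,187) in its tray pocket, centred between the fingers. The purple look-alikes at (445,8), (490,250) and (125,370) are clear of it. I'll grip.

jog_arm(
  gripper=[0.5,0.5,0.5,0.5,0.5,0.2,0.1,0.1],
  offset=[
    [0,0.05,-5],
    [0,0.05,-9],
    [0,0.05,-11],
    [0,0.05,-12.2],
    [0,0.05,-12.2],
    [0,0.05,-12.2],
    [0,0.05,-12.2],
    [0,0.05,-12.2],
  ],
  twist=[0,0,0,0,0,0,0,0],
  squeeze=90,
)

```text
clock: 12.5
tcp_pos: [0.5315, 0.0999, 0.0343]
orientation: [0.001, -0.65, 0.76, -0.0]
wrist_force: [-2.9, 0.4, 5.2]
finger_gap: 0.0199
grip_force: 90.3
```

jog_arm(
  gripper=[0.1,0.1,0.1,0.1,0.1,0.1,0.1,0.1],
  offset=[
    [0,0,0],
    [0,0,0],
    [0,0,1],
    [0,0,3],
    [0,0,6],
    [0,0,9],
    [0,0,9],
    [0,0,9],
  ],
  twist=[0,0,0,0,0,0,0,0],
)

```text
clock: 13.5
tcp_pos: [0.5309, 0.0997, 0.1224]
orientation: [-0.0, -0.65, 0.76, 0.0]
wrist_force: [0.3, -0.0, -2.2]
finger_gap: 0.02
grip_force: 89.4
```

jog_arm(
  gripper=[0.1,0.1,0.1,0.1,0.1,0.1,0.1,0.1],
  offset=[
    [0.2,-2,1],
    [0.8,-6.5,2],
    [1.4,-11,2],
    [2,-15.5,2],
    [2.6,-20,2],
    [3.32,-25.6,2],
    [3.32,-25.6,2],
    [3.32,-25.6,2],
  ],
  twist=[0.8,0.8,0.8,0.8,0.8,0.8,0.8,0.8],
)

```text
clock: 14.5
tcp_pos: [0.5633, -0.1559, 0.1412]
orientation: [-0.001, -0.655, 0.756, 0.002]
wrist_force: [-0.2, -0.0, -2.6]
finger_gap: 0.0195
grip_force: 89.4
```

jog_arm(
  gripper=[0.1,0.1,0.1,0.1,0.1,0.1,0.1,0.1],
  offset=[
    [0,0,-2],
    [0,0,-4],
    [0,0,-6],
    [0,0,-6],
    [0,0,-6],
    [0,0,-6],
    [0,0,-6],
    [0,0,-6],
  ],
  twist=[0,0,0,0,0,0,0,0],
)

```text
clock: 15.5
tcp_pos: [0.5646, -0.1564, 0.0833]
orientation: [0.0, -0.655, 0.755, -0.0]
wrist_force: [-0.5, -0.6, -1.5]
finger_gap: 0.0198
grip_force: 89.3
```

```bash
cat >> see.py <<'E'
def flat(z0,n,tol=.004,lim=(60,80)):
    """aluminium flat top at height z0 near the bay, in the carrier frame (mm)"""
    c=cam(n);P=world(c).reshape(-1,3);C=c['image'].reshape(-1,3).astype(int)
    q=tocar(P);k=(abs(q[:,2]-z0*1000)<tol*1000)&(abs(q[:,0])<lim[0])&(abs(q[:,1]-68)<lim[1])
    q=q[k];print(n,'flat',len(q),rect(q/1000) if len(q)>3 else '',np.median(q[:,2]) if len(q) else '')
    if len(q)>3: print('   x %.1f..%.1f y %.1f..%.1f'%(*np.percentile(q[:,0],[1,99]),*np.percentile(q[:,1],[1,99])))
    return c
E
python3 - <<'E'
from see import *
for n in ('scene','side','wrist'): c=flat(.084,n); save(c,'p_%s.png'%n)
E
```

```text
15.5 [ 0.5646 -0.1564  0.0833] [ 1.000e-04 -6.553e-01  7.554e-01 -3.000e-04]
scene flat 238 (array([-6.3, 80.8]), array([118.7, 106.1]), 84.61) 81.87804553091627
   x -51.9..47.8 y 23.2..136.2
side flat 73 (array([ 6.2, 85.8]), array([ 95.4, 120. ]), 9.91) 81.4054295233666
   x -46.2..44.8 y 22.2..140.7
wrist flat 879 (array([ 1.6, 67.2]), array([108. ,  73.9]), 89.74) 80.27964190975612
   x -34.2..37.5 y 14.5..116.5
```

View pics/p_wrist.png

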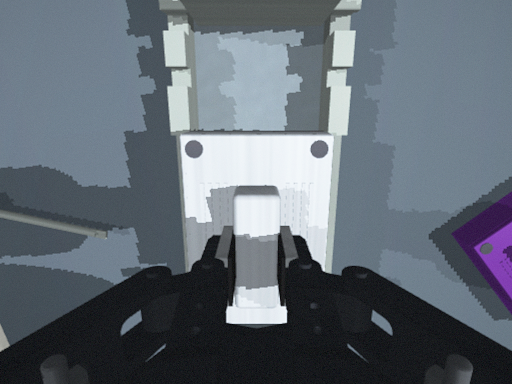

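jog_arm(
  gripper=[0.1,0.1,0.1,0.1,0.1,0.1,0.1,0.1],
  offset=[
    [-0.1,0,-1],
    [-0.1,0,-2],
    [-0.1,0,-3],
    [-0.1,0,-3.7],
    [-0.1,0,-4.2],
    [-0.1,0,-4.4],
    [-0.1,0,-4.6],
    [-0.1,0,-4.6],
  ],
  twist=[0,0,0,0,0,0,0,0],
)

```text
clock: 16.65
tcp_pos: [0.5634, -0.1562, 0.0383]
orientation: [0.0, -0.655, 0.755, -0.0]
wrist_force: [-3.5, 1.1, 6.8]
finger_gap: 0.0199
grip_force: 90.5
```

jog_arm(
  gripper=[0.3,0.5,0.5,0.5,0.5,0.5,0.5,0.5],
  offset=[
    [0,0,0],
    [0,0,0],
    [0,0,3],
    [0,0,8],
    [0,2,12],
    [-0.2,7,12],
    [-0.4,12.5,12],
    [-0.7,18,12],
  ],
  twist=[0,0,0,0,0,0,0,0],
)

```text
clock: 17.65
tcp_pos: [0.5567, 0.0251, 0.1571]
orientation: [0.0, -0.655, 0.756, -0.0]
wrist_force: [0.6, -0.1, 0.1]
finger_gap: 0.0432
grip_force: 0.0
```

jog_arm(
  gripper=[0.5,0.5,0.5,0.5,0.5,0.5,0.5,0.5],
  offset=[
    [-0.2,5,0],
    [-0.4,10,0],
    [-0.6,15,0],
    [-0.75,19.1,0],
    [-0.75,19.1,0],
    [-0.75,19.1,0],
    [-0.75,19.1,0],
    [-0.75,19.1,0],
  ],
  twist=[-0.8,-0.8,-0.8,-0.8,-0.8,-0.8,-0.8,-0.8],
)

```text
clock: 18.65
tcp_pos: [0.5491, 0.2137, 0.1569]
orientation: [-0.0, -0.649, 0.76, 0.0]
wrist_force: [-0.7, -0.9, -0.1]
finger_gap: 0.0424
grip_force: 0.0
```

```bash
python3 - <<'E'
from see import *
c,P=dome(.5487,.2155)
for n in ('scene','side'): c=flat(.034,n,.003,(40,70))
E
```

```text
18.65 [0.5491 0.2137 0.1569] [-0.     -0.6494  0.7604  0.    ]
dome 1637 (array([548.8, 215.6]), array([59.4, 21.8]), 80.76) z 0.0499
tcp [549.2 213.8 156.9] closing 171.0
scene flat 211 (array([-0.6, 74.3]), array([124.4,  77.4]), 89.66) 34.95270034819819
   x -39.2..37.8 y 12.4..135.3
side flat 46 (array([-25.9,  75.5]), array([118.7,  25.7]), 89.54) 33.631915028292994
   x -39.1..-14.0 y 16.6..108.0
```

jog_arm(
  gripper=[0.5,0.5,0.5,0.5,0.5,0.2,0.1,0.1],
  offset=[
    [0,0.18,-5],
    [0,0.18,-9],
    [0,0.18,-11],
    [0,0.18,-12.4],
    [0,0.18,-12.4],
    [0,0.18,-12.4],
    [0,0.18,-12.4],
    [0,0.18,-12.4],
  ],
  twist=[0,0,0,0,0,0,0,0],
  squeeze=90,
)

```text
clock: 19.8
tcp_pos: [0.5499, 0.2168, 0.0343]
orientation: [0.001, -0.65, 0.76, -0.001]
wrist_force: [-1.1, -0.4, 6.4]
finger_gap: 0.0197
grip_force: 90.2
```

jog_arm(
  gripper=[0.1,0.1,0.1,0.1,0.1,0.1,0.1,0.1],
  offset=[
    [0,0,0],
    [0,0,0],
    [0,0,1],
    [0,0,3],
    [0,0,6],
    [0,0,10],
    [0,0,12],
    [0,0,12],
  ],
  twist=[0,0,0,0,0,0,0,0],
)

```text
clock: 20.8
tcp_pos: [0.5502, 0.2169, 0.1549]
orientation: [0.002, -0.65, 0.76, -0.001]
wrist_force: [0.6, -0.1, -2.2]
finger_gap: 0.0199
grip_force: 89.1
```

jog_arm(
  gripper=[0.1,0.1,0.1,0.1,0.1,0.1,0.1,0.1],
  offset=[
    [0.2,-4,0],
    [0.4,-9.5,0],
    [0.6,-15,0],
    [0.8,-20.5,0],
    [1,-26,0],
    [1.2,-31.5,0],
    [1.47,-37.2,0],
    [1.47,-37.2,0],
  ],
  twist=[0.8,0.8,0.8,0.8,0.8,0.8,0.8,0.8],
)

```text
clock: 21.8
tcp_pos: [0.563, -0.1594, 0.1511]
orientation: [-0.001, -0.653, 0.757, 0.0]
wrist_force: [0.2, -1.0, -2.6]
finger_gap: 0.0196
grip_force: 89.1
```

jog_arm(
  gripper=[0.1,0.1,0.1,0.1,0.1,0.1,0.1,0.1],
  offset=[
    [0,0,-2],
    [0,0,-4],
    [0,0,-5],
    [0,0,-5],
    [0,0,-5],
    [0,0,-5],
    [0,0,-5],
    [0,0,-5],
  ],
  twist=[0,0,0,0,0,0,0,0],
)

```text
clock: 22.8
tcp_pos: [0.5638, -0.1555, 0.1031]
orientation: [0.0, -0.655, 0.755, -0.0]
wrist_force: [0.4, -0.1, -2.3]
finger_gap: 0.0195
grip_force: 89.1
```

```bash
python3 - <<'E'
from see import *
c=flat(.1,'wrist',.004)
E
```

```text
22.8 [ 0.5638 -0.1555  0.1031] [ 1.000e-04 -6.553e-01  7.554e-01 -2.000e-04]
wrist flat 14555 (array([ 0.6, 67.7]), array([110.2,  76.3]), 89.98) 98.99847776597748
   x -36.6..37.9 y 13.0..120.3
```

jog_arm(
  gripper=[0.1,0.1,0.1,0.1,0.1,0.1,0.1,0.1],
  offset=[
    [-0.05,0,-1],
    [-0.05,0,-2],
    [-0.05,0,-3],
    [-0.05,0,-3.5],
    [-0.05,0,-3.8],
    [-0.05,0,-3.9],
    [-0.05,0,-4],
    [-0.05,0,-4],
  ],
  twist=[0,0,0,0,0,0,0,0],
)

```text
clock: 23.85
tcp_pos: [0.5628, -0.1554, 0.0643]
orientation: [-0.0, -0.655, 0.755, -0.0]
wrist_force: [-4.3, 1.3, 8.3]
finger_gap: 0.0196
grip_force: 90.4
```

jog_arm(
  gripper=[0.3,0.5,0.5,0.5,0.5,0.5,0.5,0.5],
  offset=[
    [0,0,0],
    [0,0,0],
    [0,0,3],
    [0,0,7],
    [0,2,9.4],
    [0,7,9.4],
    [0,12.5,9.4],
    [0,18,9.4],
  ],
  twist=[0,0,0,0,0,0,0,0],
)

```text
clock: 24.85
tcp_pos: [0.5635, 0.0259, 0.157]
orientation: [0.0, -0.655, 0.756, -0.0]
wrist_force: [-0.2, 1.2, -0.1]
finger_gap: 0.0425
grip_force: 0.0
```

jog_arm(
  gripper=[0.5,0.5,0.5,0.5,0.5,0.5,0.5,0.5],
  offset=[
    [0,5.5,0],
    [0.1,11,0],
    [0.2,16.5,0],
    [0.3,22,0],
    [0.3,27.5,0],
    [0.3,30.7,0],
    [0.3,30.7,0],
    [0.3,30.7,0],
  ],
  twist=[-0.8,-0.8,-0.8,-0.8,-0.8,-0.8,-0.8,-0.8],
)

```text
clock: 25.85
tcp_pos: [0.5661, 0.3312, 0.1565]
orientation: [-0.0, -0.65, 0.76, -0.0]
wrist_force: [0.9, -0.1, 0.0]
finger_gap: 0.0425
grip_force: 0.0
```

```bash
python3 - <<'E'
from see import *
c,P=dome(.5663,.3313)
for n in ('scene',): c=flat(.060,n,.003,(45,70))
E
```

```text
25.85 [0.5661 0.3312 0.1565] [-3.000e-04 -6.501e-01  7.599e-01 -1.000e-04]
dome 1635 (array([567.4, 330.6]), array([58.9, 21.7]), 81.59) z 0.05
tcp [566.2 330.7 156.7] closing 171.0
scene flat 295 (array([ 0.8, 74.4]), array([125.5,  81.1]), 89.5) 60.8852831687956
   x -39.3..36.6 y 13.4..135.4
```

jog_arm(
  gripper=[0.5,0.5,0.5,0.5,0.5,0.2,0.1,0.1],
  offset=[
    [0.1,-0.1,-5],
    [0.1,-0.1,-9],
    [0.1,-0.1,-11],
    [0.1,-0.1,-12.4],
    [0.1,-0.1,-12.4],
    [0.1,-0.1,-12.4],
    [0.1,-0.1,-12.4],
    [0.1,-0.1,-12.4],
  ],
  twist=[0,0,0,0,0,0,0,0],
  squeeze=90,
)

```text
clock: 26.95
tcp_pos: [0.5679, 0.3308, 0.0346]
orientation: [0.001, -0.65, 0.76, -0.0]
wrist_force: [-1.5, -1.9, 6.4]
finger_gap: 0.0201
grip_force: 90.8
```

jog_arm(
  gripper=[0.1,0.1,0.1,0.1,0.1,0.1,0.1,0.1],
  offset=[
    [0,0,0],
    [0,0,0],
    [0,0,1],
    [0,0,3],
    [0,0,6],
    [0,0,10],
    [0,0,12],
    [0,0,12],
  ],
  twist=[0,0,0,0,0,0,0,0],
)

```text
clock: 27.95
tcp_pos: [0.5683, 0.3312, 0.1551]
orientation: [0.002, -0.65, 0.76, -0.001]
wrist_force: [-0.6, 0.3, -2.3]
finger_gap: 0.0194
grip_force: 89.7
```

jog_arm(
  gripper=[0.1,0.1,0.1,0.1,0.1,0.1,0.1,0.1],
  offset=[
    [0,-3,0],
    [0,-8,0],
    [-0.1,-13.5,0],
    [-0.1,-19,0],
    [-0.2,-24.5,0],
    [-0.2,-30,0],
    [-0.3,-35.5,0],
    [-0.38,-41,0],
  ],
  twist=[0.8,0.8,0.8,0.8,0.8,0.8,0.8,0.8],
)

```text
clock: 28.95
tcp_pos: [0.5622, -0.0809, 0.1513]
orientation: [-0.001, -0.655, 0.755, 0.001]
wrist_force: [0.1, -0.4, -2.6]
finger_gap: 0.0194
grip_force: 89.6
```

jog_arm(
  gripper=[0.1,0.1,0.1,0.1,0.1,0.1,0.1,0.1],
  offset=[
    [0,-4.5,0],
    [0,-7.65,0],
    [0,-7.65,0],
    [0,-7.65,-1.4],
    [0,-7.65,-2.4],
    [0,-7.65,-2.4],
    [0,-7.65,-2.4],
    [0,-7.65,-2.4],
  ],
  twist=[0,0,0,0,0,0,0,0],
)

```text
clock: 29.95
tcp_pos: [0.5637, -0.1557, 0.1293]
orientation: [0.0, -0.656, 0.755, -0.0]
wrist_force: [0.2, -0.9, -2.2]
finger_gap: 0.0197
grip_force: 89.6
```

```bash
python3 - <<'E'
from see import *
c=flat(.126,'wrist',.004)
E
```

```text
29.95 [ 0.5637 -0.1557  0.1293] [ 2.000e-04 -6.556e-01  7.551e-01 -4.000e-04]
wrist flat 14287 (array([ 0.5, 68.8]), array([ 76.4, 110.9]), 0.32) 124.95900978148438
   x -36.6..37.8 y 13.9..121.6
```

jog_arm(
  gripper=[0.1,0.1,0.1,0.1,0.1,0.1,0.1,0.1],
  offset=[
    [-0.05,-0.05,-1],
    [-0.05,-0.05,-2],
    [-0.05,-0.05,-3],
    [-0.05,-0.05,-3.5],
    [-0.05,-0.05,-3.8],
    [-0.05,-0.05,-3.9],
    [-0.05,-0.05,-4],
    [-0.05,-0.05,-4],
  ],
  twist=[0,0,0,0,0,0,0,0],
)

```text
clock: 31.0
tcp_pos: [0.5625, -0.1564, 0.0905]
orientation: [-0.0, -0.655, 0.755, -0.0]
wrist_force: [-5.1, 1.0, 8.5]
finger_gap: 0.02
grip_force: 91.1
```

jog_arm(
  gripper=[0.3,0.5,0.5,0.5,0.5,0.5,0.5,0.5],
  offset=[
    [0,0,0],
    [0,0,0],
    [0,0,3],
    [0,0,6.8],
    [-0.5,2,6.8],
    [-1.5,7,6.8],
    [-3,12.5,6.8],
    [-4.5,18,6.8],
  ],
  twist=[0,0,0,0,0,0,0,0],
)

```text
clock: 32.0
tcp_pos: [0.5167, 0.0255, 0.1559]
orientation: [-0.0, -0.655, 0.755, 0.0]
wrist_force: [0.8, 0.7, 0.5]
finger_gap: 0.0426
grip_force: 0.0
```

jog_arm(
  gripper=[0.5,0.5,0.5,0.5,0.5,0.5,0.5,0.5],
  offset=[
    [-1.3,5.3,0],
    [-2.6,10.5,0],
    [-3.8,15.8,0],
    [-4.95,20.35,0],
    [-4.95,20.35,0],
    [-4.95,20.35,0],
    [-4.95,20.35,0],
    [-4.95,20.35,0],
  ],
  twist=[-0.8,-0.8,-0.8,-0.8,-0.8,-0.8,-0.8,-0.8],
)

```text
clock: 33.0
tcp_pos: [0.4687, 0.226, 0.1567]
orientation: [-0.0, -0.649, 0.761, 0.0]
wrist_force: [-0.6, 0.1, 0.5]
finger_gap: 0.0425
grip_force: 0.0
```

```bash
python3 - <<'E'
from see import *
c,P=dome(.4683,.2274)
for n in ('scene',): c=flat(.086,n,.003,(45,56))
E
```

```text
33.0 [0.4687 0.226  0.1567] [-1.000e-04 -6.493e-01  7.605e-01  0.000e+00]
dome 1631 (array([467. , 227.9]), array([59.5, 21.8]), 81.93) z 0.05
tcp [468.7 226.1 156.8] closing 171.0
scene flat 303 (array([-2.4, 68.2]), array([111.6,  77.2]), 89.57) 86.84018609938593
   x -39.5..35.5 y 14.2..122.9
```

jog_arm(
  gripper=[0.5,0.5,0.5,0.5,0.5,0.2,0.1,0.1],
  offset=[
    [-0.12,0.05,-5],
    [-0.12,0.05,-9],
    [-0.12,0.05,-11],
    [-0.12,0.05,-12.4],
    [-0.12,0.05,-12.4],
    [-0.12,0.05,-12.4],
    [-0.12,0.05,-12.4],
    [-0.12,0.05,-12.4],
  ],
  twist=[0,0,0,0,0,0,0,0],
  squeeze=90,
)

```text
clock: 34.1
tcp_pos: [0.4677, 0.2278, 0.0342]
orientation: [0.001, -0.65, 0.76, -0.0]
wrist_force: [-1.7, -1.8, 6.2]
finger_gap: 0.0195
grip_force: 89.3
```

jog_arm(
  gripper=[0.1,0.1,0.1,0.1,0.1,0.1,0.1,0.1],
  offset=[
    [0,0,0],
    [0,0,0],
    [0,0,1],
    [0,0,3],
    [0,0,7],
    [0,0,11],
    [0,0,14],
    [0,0,14],
  ],
  twist=[0,0,0,0,0,0,0,0],
)

```text
clock: 35.1
tcp_pos: [0.469, 0.2282, 0.1757]
orientation: [0.003, -0.65, 0.76, -0.001]
wrist_force: [1.5, -0.1, -3.9]
finger_gap: 0.0198
grip_force: 88.7
```

jog_arm(
  gripper=[0.1,0.1,0.1,0.1,0.1,0.1,0.1,0.1],
  offset=[
    [0.7,-3,0],
    [2,-8,0],
    [3.3,-13.2,0],
    [4.6,-18.4,0],
    [5.9,-23.6,0],
    [7.2,-28.8,0],
    [8.5,-34,0],
    [9.65,-38.4,0],
  ],
  twist=[0.8,0.8,0.8,0.8,0.8,0.8,0.8,0.8],
)

```text
clock: 36.1
tcp_pos: [0.5631, -0.1582, 0.1709]
orientation: [-0.001, -0.655, 0.756, 0.001]
wrist_force: [-0.3, 0.7, -1.5]
finger_gap: 0.0198
grip_force: 88.6
```

jog_arm(
  gripper=[0.1,0.1,0.1,0.1,0.1,0.1,0.1,0.1],
  offset=[
    [0,0,0],
    [0,0,0],
    [0,0,-1],
    [0,0,-1.8],
    [0,0,-1.8],
    [0,0,-1.8],
    [0,0,-1.8],
    [0,0,-1.8],
  ],
  twist=[0,0,0,0,0,0,0,0],
)

```text
clock: 37.1
tcp_pos: [0.5638, -0.1565, 0.1551]
orientation: [0.0, -0.655, 0.755, -0.0]
wrist_force: [-0.6, -0.3, -3.5]
finger_gap: 0.02
grip_force: 88.7
```

```bash
python3 - <<'E'
from see import *
c=flat(.151,'wrist',.004);save(c,'p4.png')
q=tocar(world(c).reshape(-1,3));k=(abs(q[:,0])<45)&(abs(q[:,1]-15)<25)&(q[:,2]<115)&(q[:,2]>20)
for lo,hi in ((83,90),(57,63),(31,36)):
    m=k&(q[:,2]>lo)&(q[:,2]<hi);print(lo,m.sum(),np.percentile(q[m,0],[1,99]),np.percentile(q[m,1],[1,50]) if m.sum() else '')
E
```

```text
37.1 [ 0.5638 -0.1565  0.1551] [ 1.000e-04 -6.553e-01  7.553e-01 -2.000e-04]
wrist flat 14272 (array([ 0.8, 67.9]), array([ 76.3, 109.9]), 0.07) 151.14212348251817
   x -36.4..38.1 y 13.2..120.5
83 429 [-37.37155365  36.22350864] [13.10193564 13.92975954]Traceback (most recent call last):
  File "<stdin>", line 5, in <module>
    return _quantile_unchecked(
        a, q, axis, out, overwrite_input, method, keepdims, weights)
    return _ureduce(a,
                    func=_quantile_ureduce_func,
    ...<5 lines>...
                    overwrite_input=overwrite_input,
                    method=method)
    r = func(a, **kwargs)
    result = _quantile(arr,
                       quantiles=q,
    ...<2 lines>...
                       out=out,
                       weights=wgt)
    slices_having_nans = np.isnan(arr[-1, ...])
                                  ~~~^^^^^^^^^
IndexError: index -1 is out of bounds for axis 0 with size 0
```

View pics/p4.png

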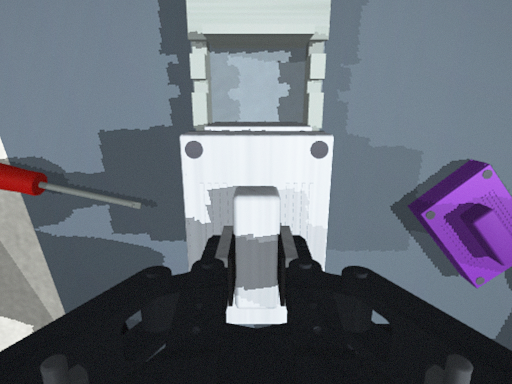

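The held cover (180–333, 135) hangs squarely over the pile's top edge, visible at (257,128). I'll lower it.

jog_arm(
  gripper=[0.1,0.1,0.1,0.1,0.1,0.1,0.1,0.1],
  offset=[
    [-0.1,0,-1],
    [-0.1,0,-2],
    [-0.1,0,-3],
    [-0.1,0,-3.5],
    [-0.1,0,-3.8],
    [-0.1,0,-3.9],
    [-0.1,0,-4],
    [-0.1,0,-4],
  ],
  twist=[0,0,0,0,0,0,0,0],
)

```text
clock: 38.15
tcp_pos: [0.5626, -0.1564, 0.1162]
orientation: [0.0, -0.655, 0.755, -0.0]
wrist_force: [-3.3, 0.6, 4.9]
finger_gap: 0.0192
grip_force: 89.8
```

jog_arm(
  gripper=[0.3,0.5,0.5,0.5,0.5,0.5,0.5,0.5],
  offset=[
    [0,0,0],
    [0,0,0],
    [0,0,3],
    [0,0,5],
    [0,0,5],
    [-0.8,5,5],
    [-1.6,10.5,4.2],
    [-2.4,16,4.2],
  ],
  twist=[0,0,0,0,0,0,0,0],
)

```text
clock: 39.15
tcp_pos: [0.5374, 0.0049, 0.155]
orientation: [-0.001, -0.655, 0.756, 0.001]
wrist_force: [1.5, 0.4, -0.1]
finger_gap: 0.0426
grip_force: 0.0
```

jog_arm(
  gripper=[0.5,0.5,0.5,0.5,0.5,0.5,0.5,0.5],
  offset=[
    [-0.8,5.5,0],
    [-1.6,11,0],
    [-2.4,16.5,0],
    [-3.2,22,0],
    [-4,27.5,0],
    [-5.3,34.1,0],
    [-5.3,34.1,0],
    [-5.3,34.1,0],
  ],
  twist=[-0.8,-0.8,-0.8,-0.8,-0.8,-0.8,-0.8,-0.8],
)

```text
clock: 40.15
tcp_pos: [0.4849, 0.3445, 0.1556]
orientation: [-0.001, -0.651, 0.759, 0.0]
wrist_force: [-0.2, -0.6, 0.4]
finger_gap: 0.0428
grip_force: 0.0
```

```bash
python3 - <<'E'
from see import *
c,P=dome(.4855,.3448)
for n in ('scene',): c=flat(.112,n,.003,(45,56))
E
```

```text
40.15 [0.4849 0.3445 0.1556] [-0.001  -0.6505  0.7595  0.    ]
dome 1670 (array([484.9, 344.4]), array([59.4, 21.7]), 80.57) z 0.05
tcp [485.4 343.7 155.9] closing 171.1
scene flat 321 (array([-2.1, 68.7]), array([110.2,  76.6]), 89.34) 112.97600737074376
   x -39.8..35.9 y 14.1..123.1
```

jog_arm(
  gripper=[0.5,0.5,0.5,0.5,0.5,0.2,0.1,0.1],
  offset=[
    [-0.05,0,-5],
    [-0.05,0,-9],
    [-0.05,0,-11],
    [-0.05,0,-12.4],
    [-0.05,0,-12.4],
    [-0.05,0,-12.4],
    [-0.05,0,-12.4],
    [-0.05,0,-12.4],
  ],
  twist=[0,0,0,0,0,0,0,0],
  squeeze=90,
)

```text
clock: 41.25
tcp_pos: [0.4861, 0.3449, 0.0344]
orientation: [0.001, -0.65, 0.76, -0.0]
wrist_force: [-0.4, -1.8, 7.1]
finger_gap: 0.0194
grip_force: 90.1
```

jog_arm(
  gripper=[0.1,0.1,0.1,0.1,0.1,0.1,0.1,0.1],
  offset=[
    [0,0,0],
    [0,0,0],
    [0,0,1],
    [0,0,4],
    [0,0,8],
    [0,0,13],
    [0,0,17],
    [0,0,17],
  ],
  twist=[0,0,0,0,0,0,0,0],
)

```text
clock: 42.25
tcp_pos: [0.487, 0.3458, 0.2072]
orientation: [0.004, -0.65, 0.76, -0.001]
wrist_force: [-0.2, 0.3, -2.9]
finger_gap: 0.0196
grip_force: 89.1
```

jog_arm(
  gripper=[0.1,0.1,0.1,0.1,0.1,0.1,0.1,0.1],
  offset=[
    [0.5,-3,0],
    [1.2,-8,0],
    [2,-13.4,0],
    [2.9,-18.8,0],
    [3.7,-24.2,0],
    [4.6,-29.6,0],
    [5.4,-35,0],
    [6.3,-40.4,0],
  ],
  twist=[0.8,0.8,0.8,0.8,0.8,0.8,0.8,0.8],
)

```text
clock: 43.25
tcp_pos: [0.5473, -0.0608, 0.2013]
orientation: [-0.001, -0.655, 0.755, 0.001]
wrist_force: [1.9, -0.3, -2.1]
finger_gap: 0.0197
grip_force: 89.0
```

jog_arm(
  gripper=[0.1,0.1,0.1,0.1,0.1,0.1,0.1,0.1],
  offset=[
    [0.8,-5,0],
    [1.52,-9.7,0],
    [1.52,-9.7,0],
    [1.52,-9.7,-1],
    [1.52,-9.7,-2.2],
    [1.52,-9.7,-2.2],
    [1.52,-9.7,-2.2],
    [1.52,-9.7,-2.2],
  ],
  twist=[0,0,0,0,0,0,0,0],
)

```text
clock: 44.25
tcp_pos: [0.5636, -0.1561, 0.1813]
orientation: [0.0, -0.656, 0.755, -0.0]
wrist_force: [-0.0, 0.0, -2.1]
finger_gap: 0.0198
grip_force: 89.0
```

```bash
python3 - <<'E'
from see import *
c=flat(.177,'wrist',.004)
q=tocar(world(c).reshape(-1,3));k=(abs(q[:,0])<45)&(abs(q[:,1]-15)<25)&(abs(q[:,2]-112.5)<4)
print(k.sum(),np.percentile(q[k,0],[1,99]),np.percentile(q[k,1],[1,50]) if k.sum() else '')
E
```

```text
44.25 [ 0.5636 -0.1561  0.1813] [ 2.000e-04 -6.556e-01  7.551e-01 -4.000e-04]
wrist flat 14392 (array([ 0.6, 68.1]), array([ 76.5, 110.4]), 0.1) 177.172892462255
   x -36.6..37.9 y 13.3..121.1
463 [-36.70547294  36.91905221] [13.01925138 14.26652845]
```

Good. I'll lower the fifth cover, release it and rise.

jog_arm(
  gripper=[0.1,0.1,0.1,0.1,0.1,0.1,0.1,0.1],
  offset=[
    [-0.05,0,-1],
    [-0.05,0,-2],
    [-0.05,0,-3],
    [-0.05,0,-3.5],
    [-0.05,0,-3.8],
    [-0.05,0,-3.9],
    [-0.05,0,-4],
    [-0.05,0,-4],
  ],
  twist=[0,0,0,0,0,0,0,0],
)

```text
clock: 45.3
tcp_pos: [0.5628, -0.1565, 0.1424]
orientation: [0.0, -0.655, 0.755, -0.0]
wrist_force: [-3.6, 1.9, 6.7]
finger_gap: 0.0198
grip_force: 90.2
```

jog_arm(
  gripper=[0.3,0.5,0.5,0.5,0.5,0.5,0.5,0.5],
  offset=[
    [0,0,0],
    [0,0,0],
    [0,0,3],
    [0,0,7],
    [0,0,10],
    [0,0,10],
    [0,0,10],
    [0,0,10],
  ],
  twist=[0,0,0,0,0,0,0,0],
)

```text
clock: 46.3
tcp_pos: [0.5622, -0.1562, 0.2393]
orientation: [-0.001, -0.655, 0.755, 0.001]
wrist_force: [-0.3, 0.2, -0.1]
finger_gap: 0.0426
grip_force: 0.0
```

```bash
python3 - <<'E'
from see import *
for n in ('scene','wrist','side'): c=flat(.138,n,.003,(45,60)); save(c,'q_%s.png'%n)
b=cv2.imread('pics/q_side.png')[110:320,150:330];a=cv2.imread('pics/q_scene.png')[100:310,140:400]
cv2.imwrite('pics/q.png',np.vstack([cv2.resize(a,(780,400))[:, :],cv2.resize(b,(780,200))*0+0])[:400])
E
```

```text
46.3 [ 0.5622 -0.1562  0.2393] [-6.000e-04 -6.553e-01  7.553e-01  1.200e-03]
scene flat 338 (array([-2.2, 67.8]), array([114. ,  77.7]), 89.37) 138.8690805402642
   x -40.2..36.0 y 11.7..122.5
wrist flat 8909 (array([-0.2, 67.5]), array([ 76.2, 109.1]), 0.07) 138.25178573411756
   x -37.4..36.9 y 13.1..120.9
side flat 239 (array([-2. , 71.6]), array([ 76.2, 112.2]), 0.55) 137.30898900062138
   x -39.3..35.4 y 16.5..124.8
```

View pics/q.png

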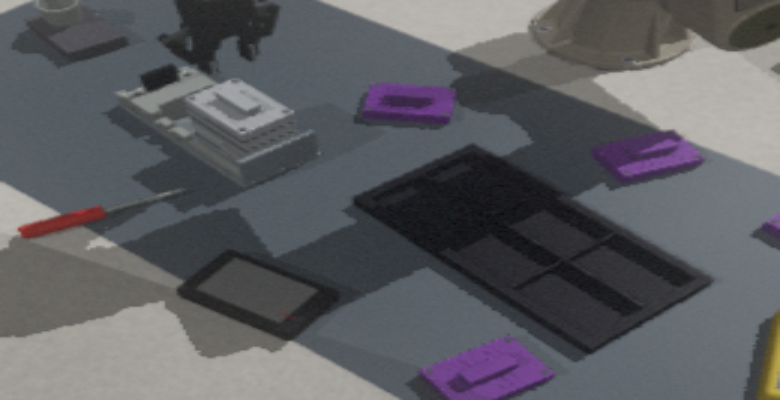

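All five covers are in the pile at (240,115) and the tray at (540,250) is empty. The stop's tab is at (160,75), in the outer notch. Now I'll turn the tool back and fetch the stop.

jog_arm(
  gripper=[0.4,0.4,0.4,0.4,0.4,0.4,0.4,0.4],
  offset=[
    [0,-1,0],
    [-0.4,-3,0],
    [-0.8,-5,0],
    [-1.2,-8,0],
    [-1.6,-11,0],
    [-2,-14,0],
    [-2.2,-16,0],
    [-2.36,-17.43,0],
  ],
  twist=[-10,-20,-30,-40,-50,-60,-70,-80],
)

```text
clock: 47.45
tcp_pos: [0.5388, -0.3317, 0.2401]
orientation: [-0.0, -0.013, 1.0, 0.0]
wrist_force: [-0.9, 0.3, 0.2]
finger_gap: 0.034
grip_force: 0.0
```

jog_arm(
  gripper=[0.4,0.4,0.4,0.4,0.4,0.4,0.4,0.4],
  offset=[
    [0,0,0],
    [0,0,-3],
    [0,0,-8],
    [0,0,-11],
    [0,0,-13],
    [0,0,-13],
    [0,0,-13],
    [0,0,-13],
  ],
  twist=[-10,-10,-10,-10,-10,-10,-10,-10],
)

```text
clock: 48.45
tcp_pos: [0.54, -0.3313, 0.1122]
orientation: [0.001, 0.071, 0.997, -0.001]
wrist_force: [0.1, 0.6, 0.2]
finger_gap: 0.034
grip_force: 0.0
```

```bash
python3 - <<'E'
from see import *
stop()
E
```

```text
48.45 [ 0.54   -0.3313  0.1122] [ 1.000e-03  7.070e-02  9.975e-01 -6.000e-04]
stop wrist 1178 [  -3.3 -107.9   85.9] [48.71935687  9.33270005  7.9026653 ] (array([  -1. , -108.2]), array([48.7,  9.2]), 0.36)
```

jog_arm(
  gripper=[0.4,0.4,0.4,0.4,0.2,0,0,0],
  offset=[
    [0,0,-3],
    [0,0,-5],
    [0,0,-5.6],
    [0,0,-5.6],
    [0,0,-5.6],
    [0,0,-5.6],
    [0,0,-5.6],
    [0,0,-5.6],
  ],
  twist=[0,0,0,0,0,0,0,0],
  squeeze=70,
)

```text
clock: 49.5
tcp_pos: [0.54, -0.3312, 0.0562]
orientation: [0.001, 0.071, 0.997, -0.001]
wrist_force: [0.4, 0.3, 5.2]
finger_gap: 0.0091
grip_force: 69.2
```

jog_arm(
  gripper=[0,0,0,0,0,0,0,0],
  offset=[
    [0,0,0],
    [0,0,0],
    [0,0,1],
    [0,0,2],
    [0,0,2],
    [0,0,2],
    [0,0,2],
    [0,0,2],
  ],
  twist=[0,0,0,0,0,0,0,0],
)

```text
clock: 50.5
tcp_pos: [0.539, -0.3306, 0.0744]
orientation: [-0.0, 0.071, 0.997, 0.0]
wrist_force: [-0.2, -0.2, -1.9]
finger_gap: 0.0092
grip_force: 68.2
```

jog_arm(
  gripper=[0,0,0,0,0,0,0,0],
  offset=[
    [0.15,1,0],
    [0.35,2.4,0],
    [0.5,3.6,0],
    [0.65,4.6,0],
    [0.75,5.3,0],
    [0.82,5.7,0],
    [0.85,5.9,0],
    [0.85,5.9,0],
  ],
  twist=[0,0,0,0,0,0,0,0],
)

```text
clock: 51.5
tcp_pos: [0.5477, -0.2719, 0.0748]
orientation: [0.0, 0.071, 0.997, -0.0]
wrist_force: [0.0, -0.2, -2.5]
finger_gap: 0.0086
grip_force: 68.2
```

```bash
python3 - <<'E'
from see import *
c,P=stop()
save(c,'w9.png')
q=tocar(P.reshape(-1,3));k=(abs(q[:,0])<38)&(abs(q[:,1]-68)<65)&(abs(q[:,2]-138)<4)
print('pile',k.sum(),np.percentile(q[k],[1,99],axis=0))
k=(abs(q[:,0])<38)&(abs(q[:,1]-5)<20)&(q[:,2]>70)&(q[:,2]<100);print('face',np.percentile(q[k],[1,50,99],axis=0))
E
```

```text
51.5 [ 0.5477 -0.2719  0.0748] [ 0.      0.0708  0.9975 -0.    ]
stop wrist 343 [ -5.8 -49.   87.1] [21.57095689 35.38589384 11.88676881] (array([-15.4, -48.6]), array([35.4, 21.5]), 89.9)
pile 7636 [[-37.72789503  11.95852409 134.17019114]
 [  6.96403216  33.01186304 139.48328518]]
face [[-37.92605856   2.39443717  70.87919787]
 [-14.57050936  12.63136978  82.92304015]
 [ 17.64501938  22.87938765  99.66090266]]
```

View pics/w9.png

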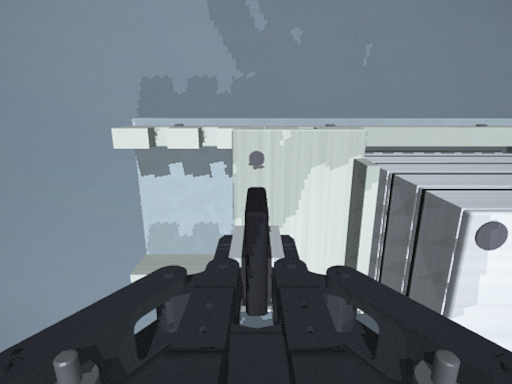

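The stop hangs between rails with its face plate at (365,215), just clear of the pile's edge at (385,230). I'll lower it into notch 2.

jog_arm(
  gripper=[0,0,0,0,0,0,0,0],
  offset=[
    [0,0.04,-0.3],
    [0,0.04,-0.6],
    [0,0.04,-0.9],
    [0,0.04,-1.2],
    [0,0.04,-1.5],
    [0,0.04,-1.8],
    [0,0.04,-2],
    [0,0.04,-2],
  ],
  twist=[0,0,0,0,0,0,0,0],
)

```text
clock: 52.55
tcp_pos: [0.5477, -0.2713, 0.0562]
orientation: [0.0, 0.071, 0.997, -0.0]
wrist_force: [-3.7, 1.4, 7.1]
finger_gap: 0.0088
grip_force: 69.5
```

jog_arm(
  gripper=[0.1,0.2,0.25,0.25,0.25,0.25,0.25,0.25],
  offset=[
    [0,0,0],
    [0,0,0],
    [0,0,0],
    [0,0,0],
    [0,0,1],
    [0,0,3],
    [0,0,6],
    [0,0,9],
  ],
  twist=[0,0,0,0,0,0,0,0],
)

```text
clock: 53.55
tcp_pos: [0.5477, -0.2713, 0.1462]
orientation: [0.0, 0.071, 0.997, 0.0]
wrist_force: [-0.2, 0.4, -0.4]
finger_gap: 0.0214
grip_force: 0.0
```

jog_arm(
  gripper=[0.25,0.25,0.25,0.25,0.25,0.25,0.25,0.25],
  offset=[
    [0,0,5],
    [0,0,10],
    [0,0,15],
    [0,0,18],
    [0,0,18],
    [0,0,18],
    [0,0,18],
    [0,0,18],
  ],
  twist=[0,0,0,0,0,0,0,0],
)

```text
clock: 54.55
tcp_pos: [0.5473, -0.2711, 0.3236]
orientation: [-0.001, 0.071, 0.997, 0.001]
wrist_force: [0.0, 0.1, 0.3]
finger_gap: 0.0215
grip_force: 0.0
```

```bash
python3 - <<'E'
from see import *
c,P=stop();save(c,'w10.png')
q=tocar(P.reshape(-1,3))
for y in (-54,-40,-30,-20,-10,0): 
    print(y,[round(float(np.nanmedian(q[(abs(q[:,1]-y)<3)&(abs(q[:,0]-x)<8)&(q[:,2]<60),2])),1) for x in (-42,-32,32,42)])
for n in ('wrist','scene'): c=flat(.138,n,.003,(45,60))
E
```

```text
54.55 [ 0.5473 -0.2711  0.3236] [-1.000e-03  7.070e-02  9.975e-01  6.000e-04]
stop wrist 252 [ -2.  -47.6  86. ] [48.55139451  7.89256043  3.7332533 ] (array([ -1.1, -47.5]), array([ 7.9, 48.6]), 89.87)
-54 [44.1, 44.3, 44.1, 44.0]
-40 [44.2, 44.1, 44.1, 44.1]
-30 [44.1, 44.5, 44.3, 44.6]
-20 [44.3, 44.4, 44.1, 44.2]
-10 [44.0, 44.1, 44.3, 43.9]
0 [44.2, 44.4, 44.4, 44.4]
wrist flat 5094 (array([ 0.2, 68.2]), array([110.9,  75.3]), 89.98) 138.26743956085528
   x -37.2..37.2 y 13.3..121.5
scene flat 340 (array([-2.1, 67.7]), array([ 78.1, 112.8]), 0.72) 138.8851556688155
   x -40.3..35.8 y 12.5..122.5
```

View pics/w10.png

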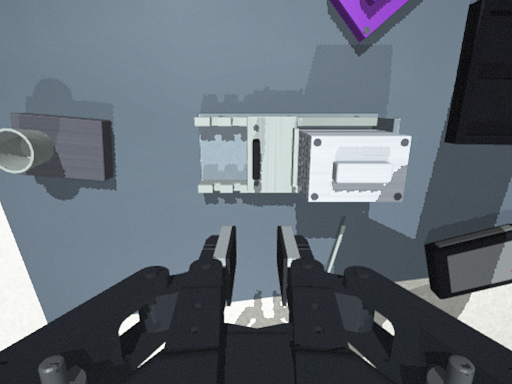

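The stop's tab at (257,160) is seated level in notch 2: the plate is at 44 mm all over and the tab top at 86 mm. The pile at (353,165) is square and centred. I'll hand it in.

```bash
python3 -c "
from workcell import env
print(env.hand_in())"
```

```text
the job is handed in; nothing more can be done
None
```

I handed the job in at about 55 s. All five covers are piled squarely in the bay and the stop is fully down in notch 2 (118 mm setting), both confirmed by camera; the hand-in returned no verdict.

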